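# Move the cleaned lens paddle over the end stop and dock it on the green rail

### The arm

A 6-joint arm with a two-finger parallel gripper is mounted at the origin on the work surface. World frame = base frame: x ahead of the robot, y to its left, z up, the work surface at z = 0. Lengths are in mm, angles in rad, forces in N, time in s.
With the tool pointing down it reaches from about 325 to 925 mm from the base axis. Payload 3.1 kg.
Tool frame: the origin (TCP) lies between the finger pads; the fingertips stand 22 mm ahead of it and the grasp point (between the pads) lies 3 mm ahead of it (ctrl.nose_length is the z of the fingertips in the tool frame, in mm); z points along the fingers, y is the line along which they close (so a half turn about z gives the same grasp; the last joint's range is limited). The gripper opens to 85 mm and grips with 20 to 120 N. Pads are 22 mm wide; open, the fingers measure 114 mm over their backs; the gripper's body (76 mm by 85 mm) begins 54 mm behind the grasp point. The pads swing forward as they close: fully open they stand 13 mm farther back than shut.
Start: joints at [-1.232, 0.217, 1.613, -0, 1.311, -0.112], TCP at [272.325, -562.564, 253.3] pointing down, gripper open.
Joint ranges: [-2.75, 2.75], [-0.78, 2.1], [0.31, 2.55], [-1.13, 4.27], [0.13, 2.63], [-2.58, 2.58]. Speed limits (rad/s): [2.79, 2.79, 3.14, 3.14, 3.14, 3.14].

### API

Orientations are given as [roll, pitch, yaw] about the fixed x, y, z axes, in that order (R = Rz(yaw) Ry(pitch) Rx(roll)).
In Python, from cell import ctrl, imaging, ticket gives the robot as it stands.
- The arm moves only by the tool servo_tool, never from a script. Its arguments are lists of equal length, an entry for each row: "dp": the shift along the tool's x, y, z in mm, a list of three; "spin": the turn about the tool's z in degrees; "grip": the opening in per cent of the stroke, from 0 (shut) to 100 (fully open). A call has 1 to 8 rows; each row is the pose to reach, as a shift and turn from the pose commanded when the call began, along the tool's axes at that moment; what a row does not reach only later rows make up. A row lasts 1/8 s, in which the tool goes at most 62.5 mm and 10.7 degrees, less where a joint would pass 70% of its speed; a pose out of reach is approached as far as the arm can. A call with a gripper value outside its range is refused whole. The fingers move at their own pace and stop on an object; the grip force is fixed at half the most. Time passes only in rows, so rows that repeat a pose let the fingers close. It gives the time, the measured TCP pose, the force, the opening and the grip force at its end, in the units of the state.
- ctrl.get_state(): the state, without advancing time (a new reading comes with each control period).
- imaging.grab_frame(name): name is "scene" or "top" or "wrist"; returns a dict with "frame" (384x512x3 uint8, blue, green, red), "intrinsics" (3x3 intrinsics, pixels), "k1" (the pictures are not rectified: a ray, as slopes to the right and down, at radius r is drawn at 1 + k1 r^2 times it, then the intrinsics apply), "extrinsics" (4x4, takes a point from camera to world coordinates). Camera axes: x right, y down, z forward; pixel columns grow to the right and rows downward; lengths in mm; the calibration is good to about 2 mm. A picture is of the moment at which its call begins. There is no depth.
- ticket.close_job(): hands the job in; it is judged then, once.
The state is a dict: "clock": time; "q": joint angles; "joint_vel": joint speeds; "tau": joint torques, N m; "eef_pos": TCP position; "orientation": TCP orientation; "force": force on the tool from outside, world axes, zero at the start; "moment": the same for the moment, N m; "width": finger opening in mm; "grip_force": force on a finger pad.
Only numpy, scipy, OpenCV 4.12 (cv2) and the standard library are available. Lean on these libraries where they do the work, as an engineer would, in place of code of your own. Each camera call takes 0.05 s, during which the arm holds its last target. There are 200 camera calls.

### The job

Take the blue lens paddle by its grip tab, lift it over the orange end stop of its rail and over the green end stop, and hang it on the green rail just inside that stop. Then slide it along the green rail until it meets the black rubber pad, press it gently home (about 8 N for half a second, never more than 20 N against the pad or either rail) and let go, leaving it hanging against the pad. Leave the white paddle, the lens box, the penlight and the occluder where they are.

Things in the scene. Friction and masses are not known exactly. Their poses are not given: they have to be found in the camera images.
- paddle: The lens paddle to move: blue plastic hook and tab over a black round lens holder, 0.1 to 0.2 kg, hanging on the orange-ended rail. Origin: centre of the hook's flat inner top, which lies on the bar; z up, y along the rail. Hook bridge 36 mm long in y, 28 mm wide, 0 to 8 mm above the origin; slot 18 mm wide in x; short lip (-x side) to 12 mm below, long leg (+x side) to 56 mm below, where it turns in under the bar.
- paddle_tab (a point): Grip point of the blue paddle: its upright tab, a block 14 mm (paddle x) by 20 mm (y), from 8 to 48 mm above the paddle's origin; this point is 30 mm above the origin. Pinch it across x, from above.
- paddle_lens (a point): Centre of the blue paddle's lens disc (56 mm diameter in the y-z plane, 8 mm thick), 90 mm below the paddle's origin; the paddle's lowest point is 28 mm below this. The arm that carries the disc passes under the bar, its top 50 mm below the origin: on a rail the paddle can be lifted at most 40 mm before that arm meets the bar's underside (the stop needs 14 mm).
- spare_paddle: A second paddle of the same shape in white, hanging farther along the orange-ended rail. Origin as for the blue one. Bystander: leave it hanging.
- rail_used: Orange-ended aluminium rail, fixed and rigid: a level square bar 10 by 10 mm, 240 mm long. Origin: 200 mm straight below the bar's top face at its free end (at the gap), so that the top face is at z = 200 mm of this frame; z up. The bar runs from there to -y; its post is at y = -228 mm.
- rail_used_stop (a point): Top of the orange end stop on that rail's free end: a block 10 mm wide, 6 mm thick along y, flush with the end, 14 mm higher than the bar's top. The point is the centre of its top.
- rail_clean: Green-ended aluminium rail, fixed and rigid, about in line beyond a gap but with its own height and small yaw: a level square bar 10 by 10 mm, 260 mm long. Origin: 200 mm straight below the bar's top face at its free end (at the gap); top face at z = 200 mm of this frame; z up. The bar runs from there to +y; its post is at y = +248 mm.
- rail_clean_stop (a point): Top of the green end stop on that rail's free end: same shape as the orange one, 10 mm wide, 6 mm thick, 14 mm higher than the bar's top. The point is the centre of its top.
- pad: Rigid fixed pad clamped on the green-ended rail: black face 30 mm wide, from 12 mm below to 12 mm above the bar's top, on a green block. Origin: centre of the black face in x, at the height of the bar's top; it faces -y, towards the gap; axes as the rail's. The paddle touches it when its origin is 18 mm to -y of this. It hardly gives: about 0.1 mm per 2 N, so feel for it.
- lens_box: Blue plastic box 50 by 70 by 35 mm on the table in front of the dock; origin under its centre. Bystander.
- penlight: Aluminium penlight 130 mm long, 18 mm thick, lying on the dock's grey base plate; origin under its middle. Bystander.
- occluder: Black hand-held eye occluder lying flat on the table in front of the dock, about 155 mm long, 8 mm thick; origin where handle meets disc. Bystander.

How it is judged (in metres and radians):
On the way, in this order (a step that is already met when the one before it is completed fails the run):
1. the blue paddle has been carried over the orange end stop into the gap, off both rails (y of paddle in the frame of rail_used above 0.005 m and y of paddle in the frame of rail_clean below 0.012 m and contact force between paddle and rail_used below 0.1 N), for 0.05 s.
2. the blue paddle bears on the green-ended rail just inside its end stop, at least 15 mm short of the pad (z of paddle in the frame of rail_clean between 0.197 and 0.2025 m and x of paddle in the frame of rail_clean between -0.006 and 0.006 m and y of paddle in the frame of rail_clean above 0.02 m and y of paddle in the frame of pad below -0.033 m and contact force between paddle and rail_clean above 0.3 N), for 0.1 s.
3. hanging on the green-ended rail, it is pressed against the pad with at least 4 N for 0.2 s (z of paddle in the frame of rail_clean between 0.197 and 0.2025 m and x of paddle in the frame of rail_clean between -0.006 and 0.006 m and contact force between paddle and pad above 4 N), for 0.2 s.
At the end, for the whole second after the job is handed in: The blue paddle hangs still and upright (within 0.12 rad) on the green-ended rail, its hook flat on the bar within 3 mm, centred within 6 mm across it, no more than 3.5 mm from the pad, and is let go (z of paddle in the frame of rail_clean between 0.197 and 0.2025 m and x of paddle in the frame of rail_clean between -0.006 and 0.006 m and y of paddle in the frame of pad between -0.0215 and -0.0155 m and angle between paddle's own z axis and vertical below 0.12 rad and linear speed of paddle below 0.02 m/s and contact force between paddle and the fingers below 0.05 N and contact force between paddle and rail_clean above 0.3 N); the robot touches nothing.
It fails at once if the blue paddle is forced against the pad with more than 20 N (contact force between paddle and pad above 20 N).
It fails at once if the blue paddle is forced against a rail with more than 20 N (contact force between paddle and rail_used above 20 N or contact force between paddle and rail_clean above 20 N).
It fails at once if the blue paddle is dropped (height (world z) of paddle below 0.15 m).
It fails at once if the white paddle is shifted more than 10 mm (distance of spare_paddle from where it was at the start of the episode above 0.01 m).
It fails at once if the lens box, penlight or occluder is moved more than 20 mm (distance of any of lens_box, penlight, occluder from where it was at the start of the episode above 0.02 m).
It also fails if it takes over 72 s, if anything falls off the work surface, if the arm or the gripper's body presses on something with over 40 N, if the wrist force passes 120 N, or if a joint passes its speed limit or range.

## Working session

There is one attempt and no reset: what is moved stays moved. The work goes in short steps, Python scripts to look and compute and a tool call to move; the robot and the scene stay as the last step left them, time stands still between calls to the robot, and variables do not carry over. Pictures are saved under pics/ and viewed, at most 12 in all, crops included, and the job is handed in when it is done.

Besides the shell and the picture viewer there is one more tool, called by a JSON object that holds its "name" and its "arguments". servo_tool: Moves the arm, as the interface text tells. Its arguments: {"type":"object","properties":{"dp":{"type":"array"},"spin":{"type":"array"},"grip":{"type":"array"}},"required":["dp","spin","grip"]}

```bash
mkdir -p pics; cat > h.py <<'E'
import numpy as np, cv2
from cell import ctrl, imaging
def grab(n):
    d=imaging.grab_frame(n); np.savez(f'pics/{n}.npz',**{k:np.array(v) for k,v in d.items()}); return d
def ray(d,u,v):
    K=np.array(d['intrinsics']);k=float(d['k1'])
    a=np.array([(u-K[0,2])/K[0,0],(v-K[1,2])/K[1,1]]);s=a.copy()
    for _ in range(30): s=a/(1+k*(s@s))
    T=np.array(d['extrinsics']);r=T[:3,:3]@np.array([s[0],s[1],1]);return T[:3,3],r/np.linalg.norm(r)
def onz(d,u,v,z):
    o,r=ray(d,u,v);return o+r*(z-o[2])/r[2]
def tri(l):
    A=np.zeros((3,3));b=np.zeros(3);P=[]
    for d,u,v in l:
        o,r=ray(d,u,v);M=np.eye(3)-np.outer(r,r);A+=M;b+=M@o;P.append((o,M))
    x=np.linalg.solve(A,b);return x,[float(np.linalg.norm(M@(x-o))) for o,M in P]
def proj(d,p):
    T=np.array(d['extrinsics']);K=np.array(d['intrinsics']);c=T[:3,:3].T@(np.array(p)-T[:3,3])
    s=c[:2]/c[2];s=s*(1+float(d['k1'])*(s@s));return K[0,0]*s[0]+K[0,2],K[1,1]*s[1]+K[1,2]
E
python3 - <<'E'
from h import *
for n in ('scene','top','wrist'):
    d=grab(n);print(n,np.round(d['extrinsics'],2).tolist(),np.round(d['intrinsics'],0).tolist(),d['k1'])
    cv2.imwrite(f'pics/{n}0.png',cv2.resize(d['frame'],(800,600),interpolation=cv2.INTER_CUBIC))
print(ctrl.get_state())
E
```

```text
scene [[-0.02, 0.66, -0.75, 1221.79], [1.0, -0.0, -0.02, 2.29], [-0.02, -0.75, -0.66, 718.89], [0.0, 0.0, 0.0, 1.0]] [[385.0, 0.0, 262.0], [0.0, 385.0, 194.0], [0.0, 0.0, 1.0]] -0.11817352557705109
top [[-0.03, -0.99, 0.12, 456.62], [-1.0, 0.03, -0.0, -16.21], [-0.0, -0.12, -0.99, 970.5], [0.0, 0.0, 0.0, 1.0]] [[445.0, 0.0, 252.0], [0.0, 445.0, 184.0], [0.0, 0.0, 1.0]] -0.043995490385250705
wrist [[0.44, -0.86, -0.27, 341.04], [-0.9, -0.42, -0.13, -527.96], [-0.0, 0.3, -0.95, 373.49], [0.0, 0.0, 0.0, 1.0]] [[330.0, 0.0, 251.0], [0.0, 330.0, 193.0], [0.0, 0.0, 1.0]] -0.03346896800260692
{'clock': 0.15, 'q': array([-1.23219337e+00,  2.17591259e-01,  1.61461174e+00,  1.46731572e-05,
        1.31132247e+00, -1.12216377e-01]), 'joint_vel': array([-0.00060315, -0.00390255, -0.00393079,  0.00023346, -0.00102233,
        0.0005855 ]), 'tau': array([-1.35497094e-04, -3.97444904e+01, -3.04416990e+01, -1.17618129e-04,
        5.79394124e-03,  2.14414428e-05]), 'eef_pos': array([ 272.12582141, -561.97302765,  252.23764456]), 'orientation': array([-3.13967358e+00, -2.30524697e-04,  4.50815338e-01]), 'force': array([-0.10462587,  0.00946641, -0.41103065]), 'moment': array([ 0.01921289, -0.00604318, -0.01683718]), 'grip_force': 0.0, 'width': 85.07654079374805}
```

View pics/scene0.png

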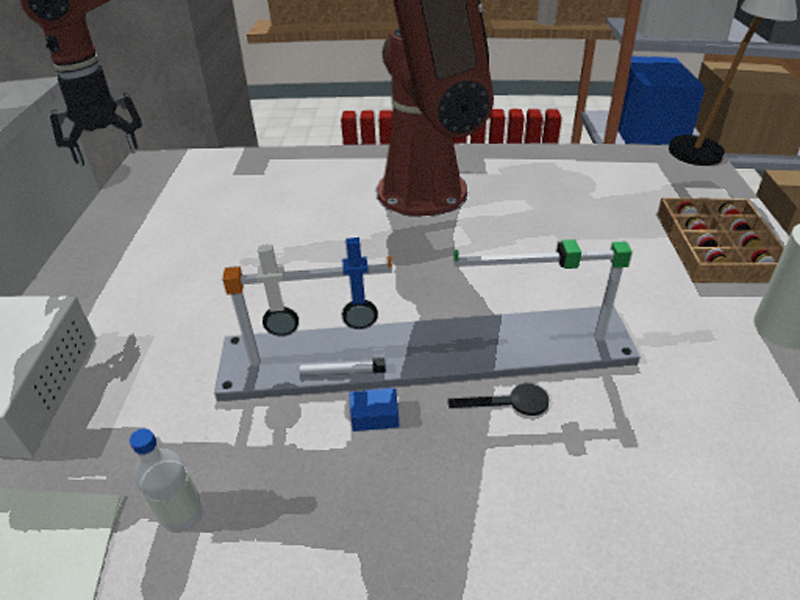

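View pics/top0.png

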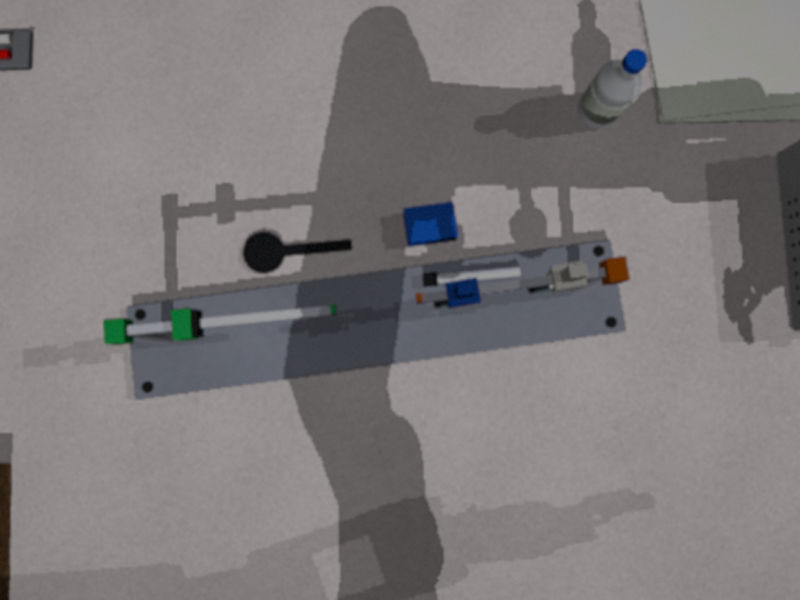

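The scene view shows the blue paddle at about (355,280) in the 800x600 picture. The orange stop is at (390,262), the green stop at (456,256), and the pad block at (570,254) with its black face on the left side. In the top view the stops are at (419,298) and (333,310), the blue tab at (462,291), and the pad block at (183,324).

```bash
cat >> h.py <<'E'
R={'orange':((5,120,60),(18,255,255)),'green':((50,100,40),(75,255,255)),'blue':((105,140,40),(125,255,255))}
def blobs(d,c,mn=6):
    m=cv2.inRange(cv2.cvtColor(d['frame'],cv2.COLOR_BGR2HSV),*map(np.array,R[c]))
    n,l,s,ce=cv2.connectedComponentsWithStats(m)
    return m,[(s[i].tolist(),np.round(ce[i],1).tolist()) for i in range(1,n) if s[i][4]>=mn]
E
python3 - <<'E'
from h import *
for n in ('scene','top'):
    d=dict(np.load(f'pics/{n}.npz'))
    for c in R:
        for b in blobs(d,c)[1]:
            if 120<b[1][1]<270 or n=='top': print(n,c,b)
    for c,(x,y,w,h) in {'scene':{'s':(130,140,290,90)},'top':{'t':(50,150,380,80)}}[n].items():
        cv2.imwrite(f'pics/{n}1.png',cv2.resize(d['frame'][y:y+h,x:x+w],(w*2,h*2) if 0 else (780,int(780*h/w)),interpolation=cv2.INTER_CUBIC))
a=cv2.imread('pics/scene1.png');b=cv2.imread('pics/top1.png');cv2.imwrite('pics/both1.png',np.vstack([a,b]))
E
```

```text
scene orange ([257, 126, 3, 4, 7], [258.0, 127.1])
scene orange ([432, 127, 4, 4, 6], [433.5, 129.0])
scene orange ([436, 127, 5, 3, 8], [437.6, 127.9])
scene orange ([446, 128, 8, 2, 9], [449.8, 128.2])
scene orange ([452, 128, 10, 6, 18], [456.6, 129.9])
scene orange ([469, 128, 5, 3, 6], [471.0, 128.7])
scene orange ([476, 128, 4, 3, 6], [477.2, 129.0])
scene orange ([260, 131, 10, 5, 18], [263.6, 133.2])
scene orange ([472, 131, 4, 3, 6], [473.7, 131.8])
scene orange ([431, 132, 3, 5, 8], [432.5, 134.4])
scene orange ([464, 134, 10, 5, 14], [469.5, 136.7])
scene orange ([459, 138, 3, 5, 7], [459.7, 139.7])
scene orange ([484, 138, 4, 3, 6], [485.0, 139.3])
scene orange ([478, 140, 4, 4, 8], [479.1, 141.8])
scene orange ([461, 150, 2, 5, 6], [461.5, 151.8])
scene orange ([484, 150, 6, 3, 7], [486.1, 151.3])
scene orange ([431, 152, 2, 5, 6], [431.5, 154.3])
scene orange ([478, 153, 16, 15, 37], [485.1, 159.7])
scene orange ([495, 155, 6, 5, 8], [497.6, 156.6])
scene orange ([449, 159, 6, 3, 6], [451.5, 159.7])
scene orange ([248, 164, 3, 7, 14], [248.9, 166.9])
scene orange ([436,
[... 364 characters left out ...]
8, 11, 3, 16], [450.5, 179.6])
scene green ([360, 153, 12, 19, 171], [365.5, 162.2])
scene green ([392, 155, 12, 16, 165], [397.1, 162.5])
scene green ([291, 160, 2, 7, 14], [291.5, 163.0])
scene blue ([220, 152, 15, 43, 396], [227.2, 172.4])
scene blue ([224, 249, 31, 27, 734], [239.1, 261.8])
top orange ([387, 165, 15, 16, 200], [394.1, 172.4])
top orange ([267, 188, 3, 6, 16], [268.0, 190.2])
top green ([212, 195, 3, 6, 18], [213.0, 197.5])
top green ([109, 197, 17, 21, 269], [116.0, 207.3])
top green ([67, 204, 18, 16, 225], [74.1, 211.9])
top blue ([399, 32, 15, 15, 168], [405.8, 38.9])
top blue ([259, 130, 34, 27, 734], [275.0, 142.9])
top blue ([286, 179, 21, 18, 295], [295.8, 187.2])
```

View pics/both1.png

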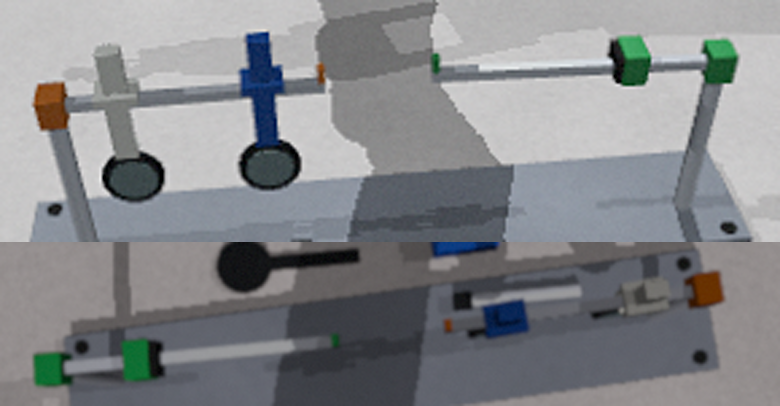

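```bash
python3 - <<'E'
from h import *
s=dict(np.load('pics/scene.npz'));t=dict(np.load('pics/top.npz'))
P={'ostop':((248.9,165.5),(268,190.7)),'gstop':((291.5,161.5),(213,197.7)),
'ocap':((148.6,179.1),(394.1,172.4)),'gcap':((397.1,162.5),(74.1,211.9)),'padblk':((365.5,162.2),(116,207.3)),
'tabtop':((226.0,153.5),(296,185.5)),'bluebridge':((227.5,171.5),(295.8,188))}
for k,(a,b) in P.items():
    x,e=tri([(s,*a),(t,*b)]);print(k,np.round(x,1),np.round(e,1))
E
```

```text
ostop [533.7 -46.  203.7] [1.2 1.2]
gstop [523.8  49.2 207. ] [1.3 1.3]
ocap [ 561.5 -271.2  189.2] [0.2 0.2]
gcap [506.5 296.1 191.4] [1.8 1.8]
padblk [512.4 219.9 196.4] [1.8 1.8]
tabtop [537.6 -92.6 239.4] [2.6 2.6]
bluebridge [538.3 -95.  190.9] [0.6 0.6]
```

{"name": "servo_tool", "arguments": {"dp": [[40,-28,-20],[85,-58,-40],[130,-90,-60],[175,-121,-78],[220,-152,-78],[265,-183,-78],[310,-214,-78],[355,-245,-78]], "spin": [-7,-14,-21,-28,-35,-42,-50,-57], "grip": [60,60,60,60,60,60,60,60]}}

```text
clock: 1.15
eef_pos: [485.6, -185.6, 331.1]
orientation: [-3.142, 0.0, 1.45]
force: [0.6, -0.7, -0.0]
width: 51.1
grip_force: 0.0
```

```bash
cat >> h.py <<'E'
def totool(t,s=None):
    s=s or ctrl.get_state();from scipy.spatial.transform import Rotation as Ro
    return Ro.from_euler('xyz',s['orientation']).as_matrix().T@(np.array(t)-s['eef_pos'])
def st():
    s=ctrl.get_state()
    for k in ('clock','eef_pos','orientation','force','moment','width','grip_force'): print(k,np.round(s[k],3).tolist())
    return s
E
python3 -c "
from h import *
s=st();print(totool([537,-60,330]),np.degrees(s['orientation'][2]-1.694))"
```

```text
clock 1.15
eef_pos [485.553, -185.633, 331.092]
orientation [-3.142, 0.0, 1.45]
force [0.554, -0.718, -0.026]
moment [-0.019, 0.01, -0.048]
width 51.105
grip_force 0.0
[130.92978837  35.88584718   1.08999357] -14.00094234988369
```

{"name": "servo_tool", "arguments": {"dp": [[45,12,0],[90,24,0],[130,36,0],[130,36,0],[130,36,0]], "spin": [-5,-10,-14,-14,-14], "grip": [60,60,60,60,60]}}

```text
clock: 1.78
eef_pos: [536.7, -63.2, 330.9]
orientation: [-3.141, 0.0, 1.69]
force: [-1.0, 0.6, -0.2]
width: 51.0
grip_force: 0.0
```

```bash
python3 -c "
from h import *
s=st();d=grab('wrist');cv2.imwrite('pics/w2.png',cv2.resize(d['frame'],(800,600),interpolation=cv2.INTER_CUBIC))
print(np.round(d['extrinsics'],3).tolist())
for c in R:
  for b in blobs(d,c,20)[1]: print(c,b)
for p in ([533.7,-46,203.7],[523.8,49.2,207],[538,-93,238]): print(proj(d,p))
"
```

```text
clock 1.775
eef_pos [536.732, -63.176, 330.925]
orientation [-3.141, 0.0, 1.69]
force [-0.962, 0.584, -0.204]
moment [-0.044, -0.001, -0.076]
width 51.003
grip_force 0.0
[[0.993, 0.114, 0.035, 527.954], [0.119, -0.948, -0.296, 13.603], [-0.0, 0.299, -0.954, 452.27], [0.0, 0.0, 0.0, 1.0]]
orange ([245, 163, 13, 11, 135], [251.0, 168.3])
green ([246, 27, 14, 12, 166], [252.5, 32.4])
blue ([320, 140, 43, 54, 2001], [339.6, 166.0])
blue ([233, 193, 35, 69, 1703], [250.3, 229.0])
(np.float64(249.75936513709422), np.float64(170.69621152396024))
(np.float64(251.73804862052955), np.float64(35.386447490989354))
(np.float64(247.76238782637293), np.float64(245.99149851678078))
```

View pics/w2.png

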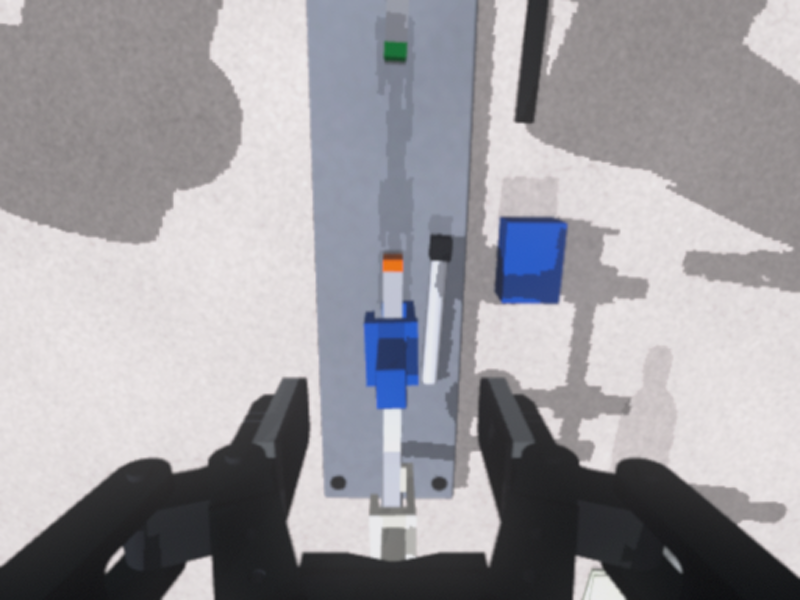

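The wrist view (in 800x600 pixels) shows the blue tab's top face centred at about (391,390) and the bridge edges at (365–417, 312–385). The orange stop top is at (393,265) and the green stop top at (395,47). The bar runs from (393,290) to (391,500).

```bash
python3 -c "
from h import *
d=dict(np.load('pics/wrist.npz'));t=dict(np.load('pics/top.npz'))
f=1/1.5625
for n,u,v,z in (('tab',391.5,390,238),('ostop',393,265,204),('gstop',395,47,207),('bar1',392.5,300,190),('bar2',391,480,190)): print(n,np.round(onz(d,u*f,v*f,z),1))
# two-view wrist+scene+top stops
s=dict(np.load('pics/scene.npz'))
for n,l in {'o':[(d,393*f,265*f),(s,248.9,165.5),(t,268,190.7)],'g':[(d,395*f,47*f),(s,291.5,161.5),(t,213,197.7)],'tab':[(d,391.5*f,390*f),(s,226,153.5),(t,296,185.5)]}.items(): print(n,[np.round(q,1) for q in tri(l)])
"
```

```text
tab [540.3 -95.6 238. ]
ostop [534.9 -44.9 204. ]
gstop [524.1  52.6 207. ]
bar1 [537.3 -67.2 190. ]
bar2 [ 549.9 -179.8  190. ]
o [array([534.2, -45.6, 203.9]), array([1. , 1.5, 1.1])]
g [array([524. ,  50.3, 207.4]), array([2.2, 2.4, 0.3])]
tab [array([538.9, -92.9, 240.8]), array([1.7, 2.1, 3.4])]
```

```bash
python3 -c "
from h import *
print(totool([540,-94.5,228]))"
```

```text
[-30.99892507  -0.23466059 103.01064393]
```

{"name": "servo_tool", "arguments": {"dp": [[-15,0,0],[-31,0,20],[-31,0,50],[-31,0,80],[-31,0,95],[-31,0,103],[-31,0,103],[-31,0,103]], "spin": [0,0,0,0,0,0,0,0], "grip": [60,60,60,60,60,60,60,60]}}

```text
clock: 2.82
eef_pos: [541.6, -94.0, 229.6]
orientation: [3.139, 0.001, 1.69]
force: [0.3, 0.1, -0.1]
width: 51.3
grip_force: 0.0
```

```bash
python3 -c "
from h import *
s=st();d=grab('wrist');e=grab('scene');a=cv2.resize(d['frame'],(533,400));b=cv2.resize(e['frame'][100:220,180:340],(533,400),interpolation=cv2.INTER_CUBIC)
cv2.imwrite('pics/w3.png',cv2.resize(np.hstack([a,b]),(800,300)))
"
```

```text
clock 2.825
eef_pos [541.608, -93.964, 229.618]
orientation [3.139, 0.001, 1.69]
force [0.28, 0.088, -0.087]
moment [0.032, -0.019, 0.015]
width 51.25
grip_force 0.0
```

View pics/w3.png

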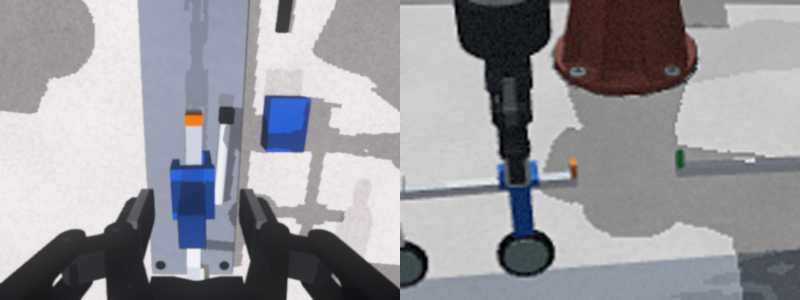

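The left half shows the tab centred between the fingers, about 2 mm towards -x (tab at column 192, mid-fingers at 197). The right half shows the fingertips beside the tab, just above the bridge. I'll shift about 2 mm and close.

{"name": "servo_tool", "arguments": {"dp": [[0,-2,0],[0,-2,0],[0,-2,0],[0,-2,0],[0,-2,0],[0,-2,0],[0,-2,0],[0,-2,0]], "spin": [0,0,0,0,0,0,0,0], "grip": [45,35,28,22,18,10,0,0]}}

```text
clock: 3.92
eef_pos: [538.9, -93.9, 228.4]
orientation: [3.141, 0.0, 1.69]
force: [0.8, 0.8, -0.2]
width: 13.4
grip_force: 59.0
```

```bash
python3 -c "
from h import *
s=st()"
```

```text
clock 3.925
eef_pos [538.93, -93.894, 228.386]
orientation [3.141, 0.0, 1.69]
force [0.837, 0.765, -0.178]
moment [-0.009, -0.063, -0.026]
width 13.402
grip_force 58.983
```

{"name": "servo_tool", "arguments": {"dp": [[0,0,-6],[0,0,-14],[0,0,-22],[0,0,-26],[0,0,-26],[0,0,-26]], "spin": [0,0,0,0,0,0], "grip": [0,0,0,0,0,0]}}

```text
clock: 4.68
eef_pos: [538.6, -93.8, 254.1]
orientation: [-3.141, -0.0, 1.69]
force: [-0.3, -0.3, -1.4]
width: 13.3
grip_force: 58.6
```

```bash
python3 -c "
from h import *
s=st();e=grab('scene');b=cv2.resize(e['frame'][90:230,180:380],(800,560),interpolation=cv2.INTER_CUBIC)
cv2.imwrite('pics/s4.png',b)
"
```

```text
clock 4.675
eef_pos [538.586, -93.816, 254.07]
orientation [-3.141, -0.0, 1.69]
force [-0.33, -0.289, -1.444]
moment [-0.007, -0.006, 0.021]
width 13.278
grip_force 58.631
```

View pics/s4.png

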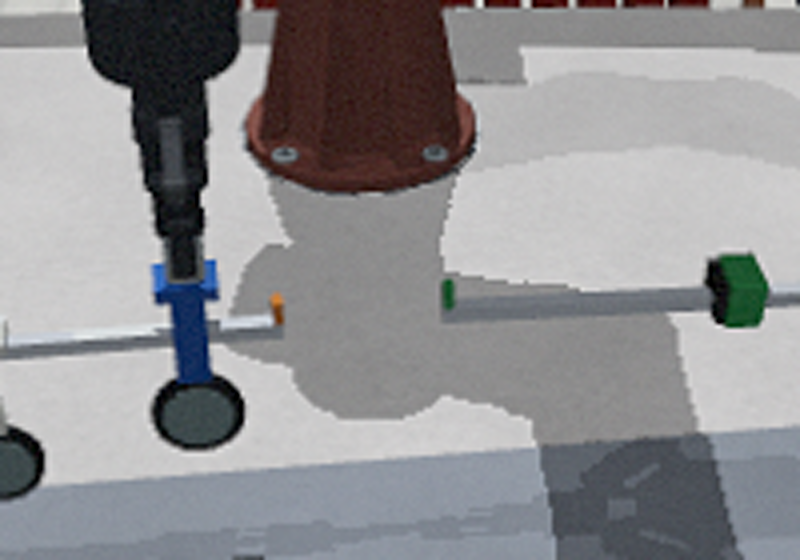

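The paddle is lifted: its bridge at (185,285) is clear above the bar at about 330, and the orange stop at (278,308) and green stop at (447,294) lie ahead. I'm carrying it into the gap.

{"name": "servo_tool", "arguments": {"dp": [[10,0,0],[28,0,0],[46,0,0],[64,0,0],[82,0,0],[98,0,0],[98,0,0],[98,0,0]], "spin": [0,0,0,0,0,0,0,0], "grip": [0,0,0,0,0,0,0,0]}}

```text
clock: 5.72
eef_pos: [527.2, 3.2, 254.3]
orientation: [3.142, 0.001, 1.69]
force: [0.3, -0.5, -1.5]
width: 13.5
grip_force: 58.6
```

```bash
python3 -c "
from h import *
s=st();d=grab('wrist');e=grab('scene');grab('top');cv2.imwrite('pics/w5.png',cv2.resize(d['frame'],(800,600),interpolation=cv2.INTER_CUBIC))
for c in ('green','blue'):
  for b in blobs(d,c,20)[1]: print(c,b)
  for b in blobs(e,c,6)[1]: print('scene',c,b)
"
```

```text
clock 5.725
eef_pos [527.198, 3.24, 254.342]
orientation [3.142, 0.001, 1.69]
force [0.332, -0.529, -1.549]
moment [0.0, 0.028, -0.024]
width 13.504
grip_force 58.628
green ([247, 141, 19, 15, 245], [256.0, 148.2])
scene green ([360, 154, 12, 18, 164], [365.5, 162.4])
scene green ([392, 155, 12, 16, 161], [397.2, 162.5])
scene green ([291, 160, 2, 7, 14], [291.5, 163.0])
blue ([224, 194, 57, 127, 4720], [252.3, 254.9])
blue ([327, 205, 53, 63, 2686], [351.4, 238.1])
scene blue ([396, 36, 55, 56, 2403], [421.7, 64.5])
scene blue ([262, 152, 17, 31, 278], [270.5, 166.9])
scene blue ([224, 249, 31, 27, 732], [239.2, 261.9])
scene blue ([83, 275, 17, 15, 196], [91.3, 281.9])
```

View pics/w5.png

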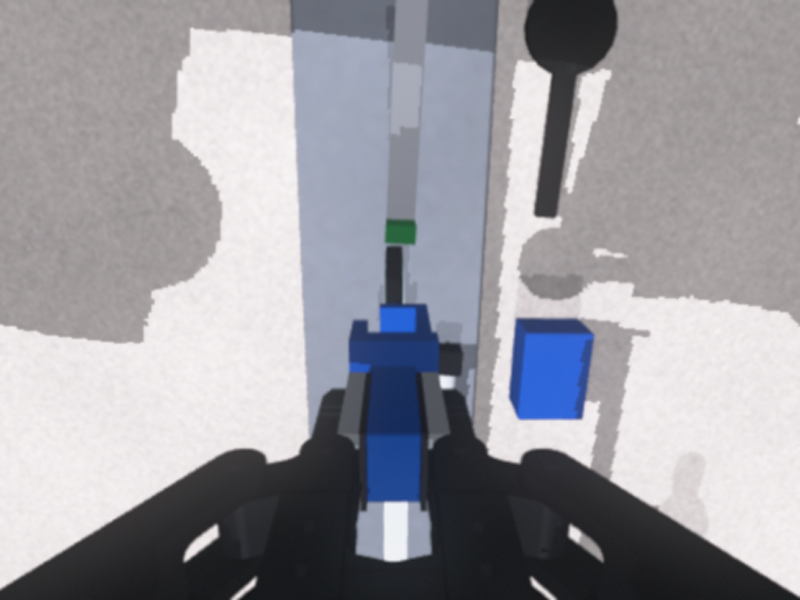

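The wrist view shows the green stop top at about (401,226) and the green bar centre running from (401,205) to (411,15), so the bar has a small relative yaw. The tab top is centred at (393,466) and the bridge spans 349 to 438.

```bash
python3 -c "
from h import *
d=dict(np.load('pics/wrist.npz'));f=1/1.5625
s=dict(np.load('pics/scene.npz'));t=dict(np.load('pics/top.npz'))
g=cv2.cvtColor(d['frame'],cv2.COLOR_BGR2GRAY).astype(int)
for r in (8,20,35,50,70,90,110,130):
    # strongest edges across bar
    row=cv2.GaussianBlur(d['frame'][r-2:r+3].astype(np.float32),(1,5),0).mean(0)
    gr=np.abs(np.diff(row,axis=0)).sum(1)[238:285]; 
    i=[j for j in range(1,46) if gr[j]>=gr[j-1] and gr[j]>gr[j+1] and gr[j]>18]
    print(r,[(239+j-0.5,round(float(gr[j]))) for j in i])
print('stop',onz(d,401*f,225.5*f,207.4),tri([(d,401*f,225.5*f),(s,291.5,161.5),(t,213,197.7)]))
print('tab',onz(d,393.5*f,466*f,264),'bridge front',onz(d,393.5*f,322*f,224))
"
```

```text
8 [(246.5, 37), (252.5, 86), (273.5, 43)]
20 [(248.5, 28), (251.5, 64), (272.5, 50)]
35 [(247.5, 34), (271.5, 36)]
50 [(248.5, 38), (250.5, 36), (269.5, 30)]
70 [(267.5, 44), (269.5, 37)]
90 [(248.5, 32), (268.5, 28)]
110 [(248.5, 31), (266.5, 28)]
130 [(247.5, 39), (265.5, 40)]
stop [524.2521608   53.82359539 207.4       ] (array([523.85460856,  50.70104034, 206.11450981]), [2.923991167659801, 2.8043689452339655, 0.13697387779349582])
tab [527.93091805   1.88633427 264.        ] bridge front [525.08438505  26.14202259 224.        ]
```

```bash
python3 -c "
from h import *
d=dict(np.load('pics/wrist.npz'))
P=np.array([onz(d,u,r,193) for r,u in ((8,263),(20,262),(35,260.6),(50,260),(90,258.5),(110,257.7),(130,256.6))]);print(np.round(P,1))
c=np.polyfit(P[:,1],P[:,0],1);print(c,np.polyval(c,[50,88,200]))
print(totool([np.polyval(c,92),92,254.3]))
"
```

```text
[[519.5 119.7 193. ]
 [519.7 114.2 193. ]
 [519.9 107.2 193. ]
 [520.4 100.1 193. ]
 [522.2  80.4 193. ]
 [523.   70.1 193. ]
 [523.8  59.4 193. ]]
[-7.54142160e-02  5.28213809e+02] [524.44309841 521.57735821 513.13096601]
[ 8.92562904e+01  4.60593074e+00 -3.03148592e-04]
```

{"name": "servo_tool", "arguments": {"dp": [[0,0.4,0],[15,1,0],[30,1.7,0],[45,2.4,0],[60,3,0],[75,3.7,0],[89,4.3,0],[89,4.3,0]], "spin": [2.5,2.5,2.5,2.5,2.5,2.5,2.5,2.5], "grip": [0,0,0,0,0,0,0,0]}}

```text
clock: 6.88
eef_pos: [520.7, 93.4, 254.3]
orientation: [-3.142, 0.0, 1.648]
force: [1.2, -0.2, -2.2]
width: 13.4
grip_force: 58.6
```

```bash
python3 -c "
from h import *
s=st();d=grab('wrist');e=grab('scene');t=grab('top')
a=cv2.resize(d['frame'],(480,360));b=cv2.resize(e['frame'][110:230,240:400],(480,360),interpolation=cv2.INTER_CUBIC)
c=cv2.resize(t['frame'][160:240,60:260],(600,240),interpolation=cv2.INTER_CUBIC)
cv2.imwrite('pics/m6.png',cv2.resize(np.vstack([np.hstack([a,b]),cv2.copyMakeBorder(c,0,0,0,360,0)]),(800,500)))
"
```

```text
clock 6.875
eef_pos [520.652, 93.355, 254.295]
orientation [-3.142, 0.0, 1.648]
force [1.189, -0.17, -2.231]
moment [0.057, 0.021, -0.003]
width 13.423
grip_force 58.622
```

View pics/m6.png

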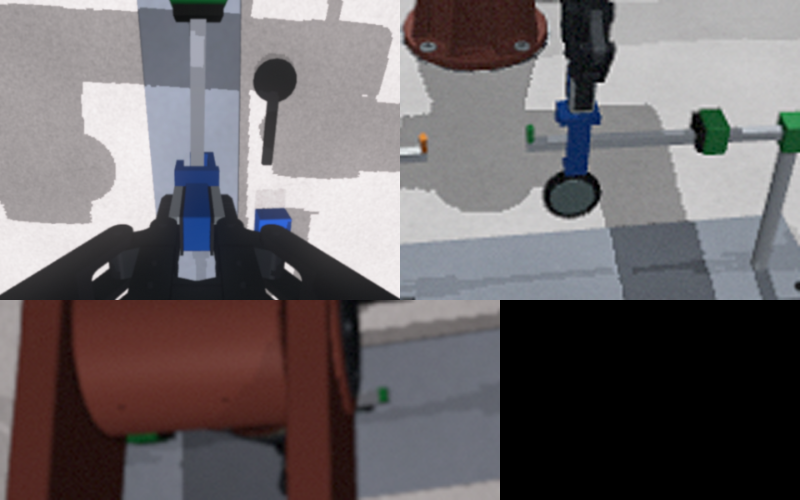

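Wrist view: bar centre at about (198,150) and bridge centred at (197,175), so they are aligned. Scene view: paddle inside the green stop and above the bar. I'm lowering in steps, feeling for the bar.

{"name": "servo_tool", "arguments": {"dp": [[0,0,6],[0,0,12],[0,0,17],[0,0,19],[0,0,20],[0,0,20]], "spin": [0,0,0,0,0,0], "grip": [0,0,0,0,0,0]}}

```text
clock: 7.78
eef_pos: [520.9, 92.3, 234.4]
orientation: [3.141, -0.0, 1.646]
force: [-0.4, -0.2, -0.6]
width: 12.8
grip_force: 58.7
```

{"name": "servo_tool", "arguments": {"dp": [[0,0,0.5],[0,0,1],[0,0,1]], "spin": [0,0,0], "grip": [0,0,0]}}

```text
clock: 8.15
eef_pos: [520.8, 92.3, 233.3]
orientation: [3.142, 0.0, 1.646]
force: [-0.2, -0.2, -1.1]
width: 13.3
grip_force: 58.7
```

{"name": "servo_tool", "arguments": {"dp": [[0,0,0.4],[0,0,0.7],[0,0,0.7]], "spin": [0,0,0], "grip": [0,0,0]}}

```text
clock: 8.52
eef_pos: [520.8, 92.3, 232.6]
orientation: [-3.142, -0.0, 1.646]
force: [-0.3, -0.4, -1.1]
width: 13.3
grip_force: 58.7
```

{"name": "servo_tool", "arguments": {"dp": [[0,0,0.5],[0,0,0.5]], "spin": [0,0], "grip": [0,0]}}

```text
clock: 8.78
eef_pos: [520.8, 92.3, 232.1]
orientation: [-3.141, -0.0, 1.646]
force: [-0.3, -0.2, -0.5]
width: 13.2
grip_force: 58.7
```

{"name": "servo_tool", "arguments": {"dp": [[0,0,0.5],[0,0,0.5]], "spin": [0,0], "grip": [0,0]}}

```text
clock: 9.02
eef_pos: [520.8, 92.3, 231.5]
orientation: [-3.141, -0.0, 1.646]
force: [0.2, -0.9, 0.1]
width: 13.3
grip_force: 58.7
```

{"name": "servo_tool", "arguments": {"dp": [[0,0,0.3],[0,0,0.3]], "spin": [0,0], "grip": [0,0]}}

```text
clock: 9.28
eef_pos: [520.8, 92.3, 231.3]
orientation: [-3.142, -0.0, 1.646]
force: [-0.6, -0.1, -1.4]
width: 13.5
grip_force: 58.7
```

{"name": "servo_tool", "arguments": {"dp": [[0,0,0.3],[0,0,0.3]], "spin": [0,0], "grip": [0,0]}}

```text
clock: 9.52
eef_pos: [520.8, 92.3, 231.0]
orientation: [-3.141, -0.0, 1.646]
force: [-0.3, -0.3, -1.5]
width: 13.3
grip_force: 58.7
```

{"name": "servo_tool", "arguments": {"dp": [[0,0,0.3],[0,0,0.3]], "spin": [0,0], "grip": [0,0]}}

```text
clock: 9.78
eef_pos: [520.8, 92.3, 230.8]
orientation: [3.142, 0.0, 1.646]
force: [-0.6, -0.3, -1.2]
width: 12.9
grip_force: 58.9
```

{"name": "servo_tool", "arguments": {"dp": [[0,0,0.3],[0,0,0.3]], "spin": [0,0], "grip": [0,0]}}

```text
clock: 10.02
eef_pos: [520.9, 92.3, 230.8]
orientation: [3.141, 0.0, 1.646]
force: [-0.8, 0.3, 2.0]
width: 13.1
grip_force: 59.1
```

Contact felt at TCP z = 230.8: the net force rose to +2 N from -1.3 N. Next I estimate the pad distance from the last wrist frame.

```bash
python3 -c "
from h import *
s=st();d=grab('wrist');g=d['frame'].max(2)
m=blobs(d,'green',20);print(m[1])
print(g[0:70:2,240].tolist(),g[0:70:2,262].tolist())
for v in range(14,50,4): print(v,np.round(onz(d,252,v,205),1))
"
```

```text
clock 10.025
eef_pos [520.851, 92.267, 230.836]
orientation [3.141, 0.0, 1.646]
force [-0.801, 0.349, 2.012]
moment [-0.027, 0.213, 0.018]
width 13.105
grip_force 59.086
[([242, 323, 19, 10, 185], [251.1, 327.5])]
[23, 23, 20, 15, 14, 23, 40, 41, 61, 104, 105, 105, 106, 120, 123, 122, 123, 124, 124, 123, 122, 122, 121, 122, 122, 124, 124, 126, 126, 127, 127, 128, 128, 128, 127] [23, 23, 20, 17, 17, 68, 146, 150, 149, 149, 150, 150, 150, 150, 150, 150, 150, 150, 150, 150, 150, 149, 150, 150, 149, 150, 150, 150, 149, 150, 149, 149, 149, 150, 150]
14 [513.4 198.8 205. ]
18 [513.5 197.3 205. ]
22 [513.6 195.9 205. ]
26 [513.7 194.4 205. ]
30 [513.8 192.9 205. ]
34 [513.9 191.4 205. ]
38 [514.  189.9 205. ]
42 [514.2 188.3 205. ]
46 [514.3 186.8 205. ]
```

```bash
python3 -c "
from h import *
d=dict(np.load('pics/wrist.npz'))
print(onz(d,262,9.5,192.5),onz(d,240,11.5,180.5),onz(d,240,16,180.5))
s=dict(np.load('pics/scene.npz'));t=dict(np.load('pics/top.npz'))
"
```

```text
[517.41077226 203.44347775 192.5       ] [507.34118198 204.37135522 180.5       ] [507.47027073 202.44274525 180.5       ]
```

{"name": "servo_tool", "arguments": {"dp": [[0,0,-0.3],[5,0,-0.4],[12,0,-0.4],[20,0,-0.4],[28,0,-0.4],[34,0,-0.4],[38,0,-0.4],[40,0,-0.4]], "spin": [0,0,0,0,0,0,0,0], "grip": [0,0,0,0,0,0,0,0]}}

```text
clock: 11.08
eef_pos: [517.8, 132.4, 230.8]
orientation: [3.142, 0.0, 1.647]
force: [0.0, -1.7, 0.5]
width: 13.0
grip_force: 58.9
```

{"name": "servo_tool", "arguments": {"dp": [[5,0,0],[12,0,0],[20,0,0],[28,0,0],[35,0,0],[40,0,0],[42,0,0],[42,0,0]], "spin": [0,0,0,0,0,0,0,0], "grip": [0,0,0,0,0,0,0,0]}}

```text
clock: 12.08
eef_pos: [514.6, 174.5, 230.8]
orientation: [3.142, -0.001, 1.646]
force: [0.2, 0.2, 1.5]
width: 13.7
grip_force: 58.9
```

```bash
python3 -c "
from h import *
s=st();d=grab('wrist');e=grab('scene')
a=cv2.resize(d['frame'],(533,400));b=cv2.resize(e['frame'][110:215,280:420],(533,400),interpolation=cv2.INTER_CUBIC)
cv2.imwrite('pics/m7.png',cv2.resize(np.hstack([a,b]),(800,300)))
"
```

```text
clock 12.075
eef_pos [514.58, 174.501, 230.82]
orientation [3.142, -0.001, 1.646]
force [0.193, 0.167, 1.456]
moment [0.076, -0.017, 0.024]
width 13.696
grip_force 58.921
```

View pics/m7.png

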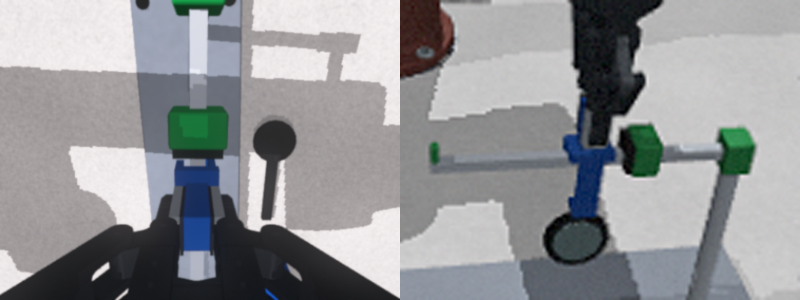

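The hook is centred on the bar, with a gap of several millimetres to the black pad (wrist rows 155–162, scene columns 612–622). I'll creep forward.

{"name": "servo_tool", "arguments": {"dp": [[2,0,0],[4,0,0],[6,0,0],[6,0,0]], "spin": [0,0,0,0], "grip": [0,0,0,0]}}

```text
clock: 12.68
eef_pos: [514.2, 180.2, 230.9]
orientation: [3.141, -0.0, 1.646]
force: [-0.1, -0.1, 1.3]
width: 13.0
grip_force: 58.9
```

{"name": "servo_tool", "arguments": {"dp": [[0.5,0,0],[1,0,0],[1,0,0]], "spin": [0,0,0], "grip": [0,0,0]}}

```text
clock: 13.05
eef_pos: [514.1, 181.0, 230.8]
orientation: [3.142, 0.0, 1.646]
force: [0.6, -1.2, 1.3]
width: 13.5
grip_force: 58.9
```

{"name": "servo_tool", "arguments": {"dp": [[0.5,0,0],[1,0,0],[1,0,0]], "spin": [0,0,0], "grip": [0,0,0]}}

```text
clock: 13.42
eef_pos: [514.0, 182.1, 230.8]
orientation: [3.142, -0.0, 1.646]
force: [0.7, -1.5, 1.2]
width: 13.5
grip_force: 58.9
```

{"name": "servo_tool", "arguments": {"dp": [[0.4,0,0],[0.8,0,0],[0.8,0,0]], "spin": [0,0,0], "grip": [0,0,0]}}

```text
clock: 13.8
eef_pos: [514.0, 182.9, 230.8]
orientation: [3.142, -0.0, 1.646]
force: [-0.0, -2.3, 1.8]
width: 13.2
grip_force: 58.9
```

{"name": "servo_tool", "arguments": {"dp": [[0.4,0,0],[0.4,0,0]], "spin": [0,0], "grip": [0,0]}}

```text
clock: 14.05
eef_pos: [513.9, 183.2, 230.8]
orientation: [3.142, -0.0, 1.646]
force: [-0.5, -0.9, 1.8]
width: 13.1
grip_force: 58.9
```

{"name": "servo_tool", "arguments": {"dp": [[0.4,0,0],[0.4,0,0]], "spin": [0,0], "grip": [0,0]}}

```text
clock: 14.3
eef_pos: [513.9, 183.4, 230.9]
orientation: [3.142, 0.0, 1.646]
force: [0.0, -2.7, 1.0]
width: 13.1
grip_force: 58.9
```

{"name": "servo_tool", "arguments": {"dp": [[0.4,0,0],[0.4,0,0]], "spin": [0,0], "grip": [0,0]}}

```text
clock: 14.55
eef_pos: [513.9, 183.5, 230.9]
orientation: [-3.142, 0.001, 1.646]
force: [0.3, -4.1, 2.4]
width: 13.1
grip_force: 59.0
```

{"name": "servo_tool", "arguments": {"dp": [[0.4,0,0],[0.4,0,0]], "spin": [0,0], "grip": [0,0]}}

```text
clock: 14.8
eef_pos: [513.9, 183.5, 230.9]
orientation: [-3.141, 0.002, 1.646]
force: [-1.2, -5.5, 2.5]
width: 13.6
grip_force: 59.1
```

{"name": "servo_tool", "arguments": {"dp": [[0.3,0,0],[0.3,0,0]], "spin": [0,0], "grip": [0,0]}}

```text
clock: 15.05
eef_pos: [513.9, 183.6, 230.9]
orientation: [-3.141, 0.003, 1.646]
force: [0.5, -7.2, 3.0]
width: 13.4
grip_force: 59.2
```

{"name": "servo_tool", "arguments": {"dp": [[0.3,0,0],[0.3,0,0],[0.3,0,0],[0.3,0,0],[0.3,0,0],[0.3,0,0]], "spin": [0,0,0,0,0,0], "grip": [0,0,0,0,0,0]}}

```text
clock: 15.8
eef_pos: [513.9, 183.6, 230.9]
orientation: [-3.141, 0.003, 1.646]
force: [-0.4, -7.2, 3.3]
width: 13.1
grip_force: 59.2
```

{"name": "servo_tool", "arguments": {"dp": [[-0.5,0,0],[-1.0,0,-0.1],[-1.4,0,-0.2],[-1.4,0,-0.2]], "spin": [0,0,0,0], "grip": [0,0,0,0]}}

```text
clock: 16.3
eef_pos: [513.9, 183.5, 230.9]
orientation: [3.142, 0.0, 1.646]
force: [0.6, -4.4, 0.4]
width: 12.8
grip_force: 59.1
```

{"name": "servo_tool", "arguments": {"dp": [[0,0,0],[0,0,0],[0,0,0],[0,0,0],[0,0,0],[0,0,0],[0,0,0],[0,0,0]], "spin": [0,0,0,0,0,0,0,0], "grip": [17,19,22,26,32,40,45,45]}}

```text
clock: 17.3
eef_pos: [513.9, 183.6, 231.0]
orientation: [-3.142, -0.0, 1.646]
force: [-0.3, -0.1, -0.2]
width: 38.4
grip_force: 0.0
```

```bash
python3 -c "
from h import *
s=st();d=grab('wrist');e=grab('scene')
a=cv2.resize(d['frame'],(533,400));b=cv2.resize(e['frame'][110:215,280:420],(533,400),interpolation=cv2.INTER_CUBIC)
cv2.imwrite('pics/m8.png',cv2.resize(np.hstack([a,b]),(800,300)))
"
```

```text
clock 17.3
eef_pos [513.893, 183.603, 231.016]
orientation [-3.142, -0.0, 1.646]
force [-0.293, -0.069, -0.159]
moment [-0.005, 0.061, -0.01]
width 38.39
grip_force 0.0
```

View pics/m8.png

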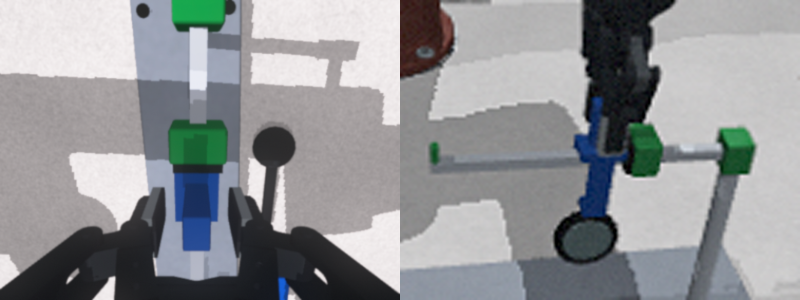

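The paddle hangs against the pad: bridge edge at the black face in the wrist view at (197,172), fingers clear on both sides. Retreating straight up.

{"name": "servo_tool", "arguments": {"dp": [[0,0,-5],[0,0,-15],[0,0,-35],[0,0,-60],[0,0,-90],[0,0,-110],[0,0,-110],[0,0,-110]], "spin": [0,0,0,0,0,0,0,0], "grip": [45,45,45,45,45,45,45,45]}}

```text
clock: 18.4
eef_pos: [513.4, 183.5, 339.9]
orientation: [-3.14, 0.0, 1.646]
force: [0.6, -0.0, -0.9]
width: 38.1
grip_force: 0.0
```

```bash
python3 -c "
from h import *
s=st();d=grab('wrist');e=grab('scene')
a=cv2.resize(d['frame'],(533,400));b=cv2.resize(e['frame'][110:215,280:420],(533,400),interpolation=cv2.INTER_CUBIC)
cv2.imwrite('pics/m9.png',cv2.resize(np.hstack([a,b]),(800,300)))
"
```

```text
clock 18.4
eef_pos [513.401, 183.5, 339.922]
orientation [-3.14, 0.0, 1.646]
force [0.644, -0.017, -0.86]
moment [-0.012, 0.051, -0.008]
width 38.085
grip_force 0.0
```

View pics/m9.png

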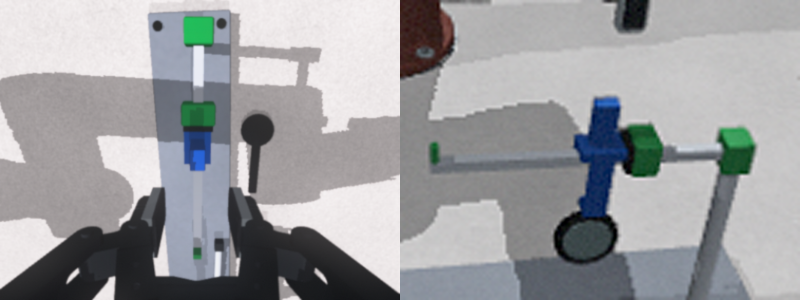

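The paddle hangs upright on the green bar and touches the pad (scene crop: bridge at (600,150), pad face at 622), and the gripper is clear. Handing in.

```bash
python3 -c "
from cell import ticket
print(ticket.close_job())"
```

```text
the job is handed in; nothing more can be done
None
```

The blue paddle is hanging upright on the green rail against the black pad, pressed at about 7 N and released; I handed the job in at about 18.5 s, and `close_job()` gave no verdict.

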